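# Make up the press load on the spring scale

### The arm

A 7-joint arm with a two-finger parallel gripper is mounted at the origin on the work surface. World frame = base frame: x ahead of the robot, y to its left, z up, the work surface at z = 0. Lengths are in m, angles in rad, forces in N, time in s.
With the tool pointing down it reaches from about 0.425 to 0.925 m from the base axis. Payload 6.8 kg.
Tool frame: the origin (TCP) lies at the very end of the fingers, on their centre line; the grasp point (between the pads) lies 19 mm behind it; z points along the fingers, x is the direction in which the jaws open and shut, and the axes are right-handed (so a half turn about z gives the same grasp; the last joint's range is limited). The gripper opens to 85 mm and grips with 20 to 120 N. Pads are 22 mm wide; open, the fingers measure 114 mm over their backs; the gripper's body (76 mm by 85 mm) begins 54 mm behind the grasp point. The pads swing forward as they close: fully open they stand 13 mm farther back than shut.
Start: joints at [1.005, 0.477, 0.022, 1.555, -0.011, 1.109, -0.083], TCP at [0.298, -0.606, 0.231] pointing down, gripper open.
Joint ranges: [-2.96, 2.96], [-0.34, 2.1], [-1.41, 1.46], [0.24, 2.44], [-1.37, 4.51], [0.17, 1.92], [-2.96, 2.96]. Speed limits (rad/s): [2.39, 2.39, 3.14, 3.14, 3.14, 3.14, 3.14].

### API

Orientations are given as a rotation vector (axis times angle).
In Python, from bench import get_obs, imaging, hand_in gives the robot as it stands.
- The arm moves only by the tool send_rows, never from a script. Its argument "motion" is a list of rows, each an object with "dp": the shift along the world's x, y, z in m, a list of three; "rot": the turn, a rotation vector about the world's x, y, z in rad, a list of three; "grip": the finger opening in m, from 0 to 0.0854. In form: [{"dp": [dx, dy, dz], "rot": [ax, ay, az], "grip": grip}, ...]. A call has 1 to 20 rows; each row shifts and turns the pose as measured when the row begins; what a row does not reach is not made up. A row lasts 1/8 s, in which the tool goes at most 62.5 mm and 10.7 degrees, less where a joint would pass 70% of its speed; a pose out of reach is approached as far as the arm can. A call is refused whole if a number of a shift passes 0.0625 or a number of a turn 0.188, either way. A call with a gripper value outside its range is refused whole. The fingers move at their own pace and stop on an object; "grip_force" is the grip in N (left out, the last holds). Time passes only in rows, so rows that do not move let the fingers close. It gives the time, the measured TCP pose, the force and the opening at its end, in the units of the state.
- get_obs(): the state, without advancing time (a new reading comes with each control period).
- imaging.grab_frame(name): name is "side" or "top"; returns a dict with "img" (420x560x3 uint8, red, green, blue), "fx", "fy", "cx", "cy" (pixels), "R" (3x3) and "t" (3): a world point X has camera coordinates R X + t. Camera axes: x right, y down, z forward; pixel columns grow to the right and rows downward; lengths in m; the calibration is good to about 2 mm. A picture is of the moment at which its call begins. There is no depth.
- hand_in(): hands the job in, once; it reports no verdict.
The state is a dict: "clock": time; "joints": joint angles; "qvel": joint speeds; "tau": joint torques, N m; "tcp_pos": TCP position; "orientation": TCP orientation; "contact_force": force on the tool from outside, world axes, zero at the start; "moment": the same for the moment, N m; "grip_width": finger opening in m.
Only numpy, scipy, OpenCV 4.12 (cv2) and the standard library are available. Lean on these libraries where they do the work, as an engineer would, in place of code of your own. Each camera call takes 0.05 s, during which the arm holds its last target. There are 200 camera calls.

### The job

Make up the paneer-press load on the kitchen scale: take the steel ring weights from the board one at a time and thread each over the post on the scale's plate, down until it sits, stopping as soon as the untouched pointer has reached the broad mark, with not one weight more than it needs. Feel gently for the post, which stands a little off centre, never push the pointer past the end of its dial, leave the spare weights where they lie and disturb nothing else.

Things in the scene. Friction and masses are not known exactly. Their poses are not given: they have to be found in the camera images.
- scale: white kitchen spring scale, fixed: housing 225 x 130 x 50 mm, a round steel pan on a sprung stem over it, a round dial lying face up beside the pan. Origin: on the ledge, under the pan's axis. The housing reaches 65 mm to -x, 160 mm to +x and 65 mm either way in y of it; the dial's centre is at x +108 mm, height 54 mm
- pan: the scale's 110 mm pan, 6 mm thick, origin at the centre of its underside, bearing a 72 mm press plate, 8 mm thick, with the post. It floats on a spring, 0.27 N per mm: pushing with 2 N sinks it about 7 mm; about 8 N in all, weights included, reaches the end of the dial. The plate swivels stiffly about the pan's axis (some 4 N sideways on the post turns it)
- pan_centre (a point): point on the pan's vertical axis, level with the press plate's top face, where the first weight must sit; 94 mm up when unloaded, sinks with the pan. The upright steel post (10 mm thick, flat top with 1 mm bevel) rises 58 mm above it but is NOT on the axis: it stands 5 mm to one side, in a direction that differs each time and is not measured; see or feel for it
- pointer (a joint): dial pointer, rad, growing clockwise from above as the pan sinks (100 rad/m); reads 0 to 0.55 at the start, as the plate's mass varies. Each weight adds 0.45. The broad black target mark is at 1.17, thin ticks 0.45 apart from 0; the end of the dial is the last, longer thin tick at 2.8. A push on the pan moves it too: read it with the pan untouched
- board: wooden board, 180 x 200 x 12 mm, fixed, carrying the four weights near its corners and a little bowl in the middle. Origin: centre of its underside; x along the 180 mm side
- weight0: loose steel ring weight, outer diameter 36 mm, bore 13 mm, 18 mm tall, 125 g, all four alike; starts lying flat on the board, at least 25 mm clear all round. Origin: centre of its underside; z is the ring's axis
- weight1: loose steel ring weight, outer diameter 36 mm, bore 13 mm, 18 mm tall, 125 g, all four alike; starts lying flat on the board, at least 25 mm clear all round. Origin: centre of its underside; z is the ring's axis
- weight2: loose steel ring weight, outer diameter 36 mm, bore 13 mm, 18 mm tall, 125 g, all four alike; starts lying flat on the board, at least 25 mm clear all round. Origin: centre of its underside; z is the ring's axis
- weight3: loose steel ring weight, outer diameter 36 mm, bore 13 mm, 18 mm tall, 125 g, all four alike; starts lying flat on the board, at least 25 mm clear all round. Origin: centre of its underside; z is the ring's axis
- katori: bystander: small steel bowl, 40 mm wide, 28 mm high, in the middle of the board; origin under its centre
- cutter: bystander: thin aluminium ring cutter, 64 mm wide, 30 mm high; origin under its centre
- tumbler: bystander: steel cup, 52 mm wide, 80 mm high, between the board and the scale; origin under its centre
- spoon: bystander: wooden spoon lying on the ledge; origin under its middle, x along it
- tiffin: bystander: three-tier steel tiffin, 128 mm wide, 213 mm high with its bail, at the back; origin under its centre
- dabba: bystander: round closed steel spice box, 184 mm wide, 74 mm high, at the back; origin under its centre
- jar: bystander: glass jar with steel cap, 60 mm wide, 90 mm high, at the back; origin under its centre
Things that resemble listed ones, but are neither listed nor needed, are in the scene too. What is shaped like the weight2 but green is not meant. What is shaped like the weight3 but green is not meant.

How it is judged:
By the outcome, as a careful person would: the job done as asked, in the order asked, and still so for the second after the job is handed in, with the robot touching nothing.
It also fails if it takes over 72 s, if anything falls off the work surface, if the arm or the gripper's body presses on something with over 40 N, if the wrist force passes 120 N, or if a joint passes its speed limit or range.

## Working session

There is one attempt and no reset: what is moved stays moved. The work goes in short steps, Python scripts to look and compute and a tool call to move; the robot and the scene stay as the last step left them, time stands still between calls to the robot, and variables do not carry over. Pictures are saved under pics/ and viewed, about 8 in all and at most 12, crops included, and the job is handed in when it is done.

Besides the shell and the picture viewer there is one more tool, called after ">>>" as name(argument=value, ...) on one line, values as JSON. send_rows: Moves the arm, as the interface text tells. Its arguments: {"type":"object","properties":{"motion":{"type":"array","items":{"type":"object","properties":{"dp":{"type":"array","items":{"type":"number"}},"rot":{"type":"array","items":{"type":"number"}},"grip":{"type":"number"}}}},"grip_force":{"type":"number"}},"required":["motion"]}

```bash
mkdir -p pics; ls; cat > h.py <<'E'
import cv2,numpy as np
from bench import get_obs,imaging,hand_in
def grab(n,save=None):
    f=imaging.grab_frame(n); f={k:(np.array(v) if k in('R','t','img') else v) for k,v in f.items()}
    if save: cv2.imwrite('pics/'+save,f['img'][:,:,::-1])
    return f
def ray(f,u,v,z):
    d=f['R'].T@np.array([(u-f['cx'])/f['fx'],(v-f['cy'])/f['fy'],1]); c=-f['R'].T@f['t']
    return c+d*(z-c[2])/d[2]
def proj(f,X):
    p=f['R']@np.array(X)+f['t']; return np.array([f['fx']*p[0]/p[2]+f['cx'],f['fy']*p[1]/p[2]+f['cy']])
E
python3 - <<'E'
from h import *
for n in('top','side'):
    f=grab(n,n+'0.png'); print(n,f['fx'],-f['R'].T@f['t'],f['R'].round(3).tolist())
a=cv2.imread('pics/top0.png');np.save('x.npy',a)
print(get_obs())
E
```

```text
pics
top 403.8846154403248 [ 0.42264798 -0.02786093  1.11195977] [[0.019, -0.999, -0.026], [-0.987, -0.015, -0.157], [0.157, 0.029, -0.987]]
side 445.4135513560883 [ 0.40152109 -1.01849993  0.96397431] [[0.975, -0.222, -0.007], [-0.146, -0.621, -0.77], [0.167, 0.751, -0.638]]
{'clock': 0.1, 'joints': array([ 1.0049166 ,  0.4777264 ,  0.02231847,  1.55632403, -0.01151883,
        1.10929963, -0.0831127 ]), 'qvel': array([ 8.42016271e-04, -1.03482493e-03,  3.97470265e-06, -4.31241306e-03,
        1.48391104e-03,  1.28751348e-03,  1.14632580e-03]), 'tau': array([ 5.26330346e-03, -5.97761214e+01,  1.61463641e+00, -2.81953186e+01,
        1.29662297e-02,  5.04307332e-03, -3.82231633e-05]), 'tcp_pos': array([ 0.2981005 , -0.60502672,  0.23042851]), 'orientation': array([-2.66689284e+00,  1.65902499e+00,  2.24532207e-03]), 'contact_force': array([-0.9005918 ,  0.70573349, -0.2807594 ]), 'moment': array([0.00061185, 0.04617686, 0.0267832 ]), 'grip_width': 0.0856939581213612}
```

View pics/top0.png

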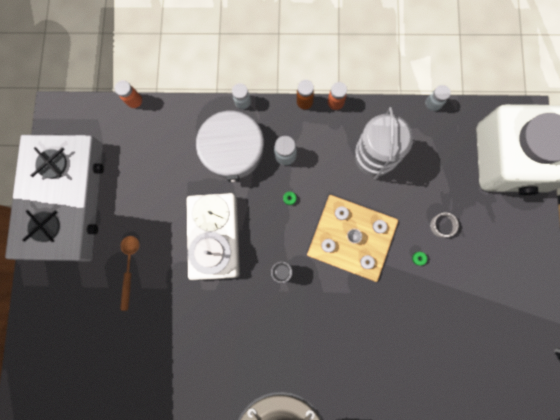

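View pics/side0.png

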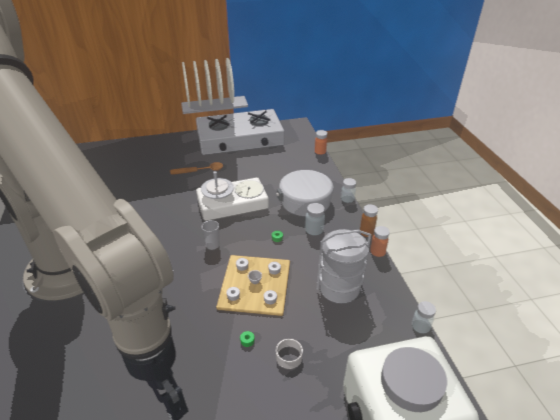

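The top view shows the scale with its pan at (209,252) and dial at (211,213), and the weights at (342,213), (381,227), (329,246) and (368,262). The katori is at (355,237). The side view shows the post at (215,178). Next I'll zoom in on these.

```bash
python3 - <<'E'
from h import *
t=cv2.imread('pics/top0.png');s=cv2.imread('pics/side0.png')
r=lambda im,x,y,w,h,W,H:cv2.resize(im[y:y+h,x:x+w],(W,H),interpolation=cv2.INTER_CUBIC)
a=np.vstack([r(t,180,190,64,96,400,600)]); b=np.vstack([r(s,190,165,80,60,400,300),r(t,305,195,100,75,400,300)])
cv2.imwrite('pics/z1.png',np.hstack([a,b]))
E
```

```text
(no output)
```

View pics/z1.png

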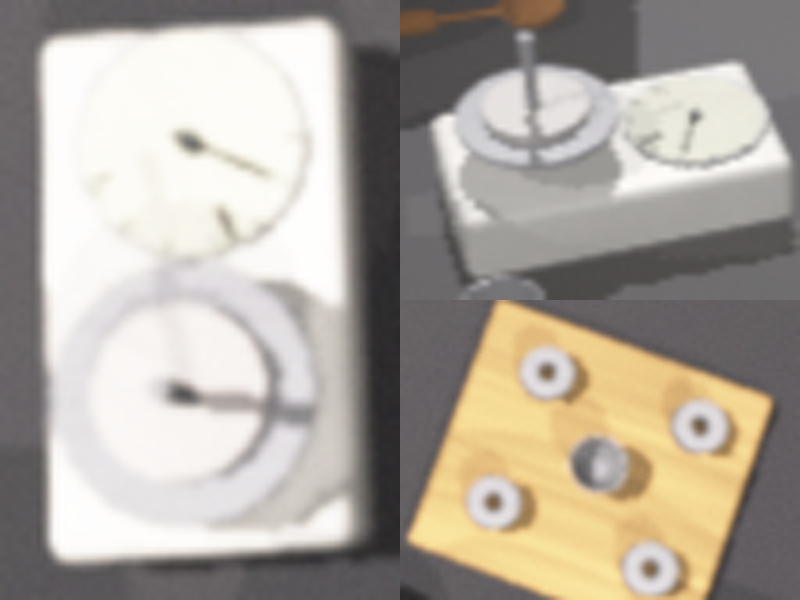

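Crop: the dial hub is near (211,213). The pointer is about 42° before the broad mark, so about 0.43, which means two weights. The post base is near (210,253) in top and its tip near (215,172) in side. Now for metric positions.

```bash
python3 - <<'E'
from h import *
f=grab('top');g=grab('side')
im=f['img'];hsv=cv2.cvtColor(im,cv2.COLOR_RGB2HSV)
# weights (grey rings on yellow board), z of top=0.030
for n,F,pts in(('top',f,[(342,213),(381,227),(329,246),(368,262),(355,237)]),('side',g,[(242,264),(274,268),(233,294),(270,297),(256,277)])):
    H=cv2.cvtColor(F['img'],cv2.COLOR_RGB2HSV)
    for u,v in pts:
        m=((H[:,:,1]<60)&(H[:,:,2]>130)).astype(np.uint8); 
        w=np.zeros_like(m);cv2.circle(w,(u,v),11,1,-1);m&=w
        ys,xs=np.nonzero(m); c=cv2.minEnclosingCircle(np.c_[xs,ys].astype(np.float32))
        print(n,(u,v),len(xs),np.round(c,1) if 0 else c,'cen',xs.mean().round(1),ys.mean().round(1),ray(F,*c[0],.030 if (u!=355 and u!=256) else .04).round(4))
# board
m=((hsv[:,:,0]>10)&(hsv[:,:,0]<30)&(hsv[:,:,1]>90)&(hsv[:,:,2]>120)).astype(np.uint8);m[:,:300]=0;m[:180]=0;m[290:]=0;m[:,405:]=0
c=max(cv2.findContours(m,0,2)[0],key=cv2.contourArea);print('board',[ray(f,*p,.012).round(4).tolist() for p in cv2.boxPoints(cv2.minAreaRect(c))],ray(f,*cv2.minAreaRect(c)[0],.012).round(4))
m=((hsv[:,:,1]<60)&(hsv[:,:,2]>170)).astype(np.uint8);m[:,:183]=0;m[:188]=0;m[284:]=0;m[:,243:]=0
c=max(cv2.findContours(m,0,2)[0],key=cv2.contourArea);r=cv2.minAreaRect(c);print('scale',r,[ray(f,*p,.05).round(4).tolist() for p in cv2.boxPoints(r)],ray(f,*r[0],.05).round(4))
print('dial hub',ray(f,210.9,212.9,.054))
print('posttop side', [ray(g,190+525/5,165+36/5,z).round(4).tolist() for z in(.144,.148,.152)])
print('green/tumbler',ray(f,290,198,.018),ray(f,281,272,.08),'tiffin',ray(f,390,125,.2))
R=lambda im,x,y,w,h,W,H:cv2.resize(im[y:y+h,x:x+w],(W,H),interpolation=cv2.INTER_CUBIC)
cv2.imwrite('pics/z2.png',np.hstack([R(im,189,231,40,40,400,400),R(g['img'],195,165,40,40,400,400)])[:,:,::-1])
E
```

```text
top (342, 213) 140 ((341.3406982421875, 212.57080078125), 6.842136859893799) cen 341.4 212.8 [ 0.5925 -0.1538  0.03  ]
top (381, 227) 145 ((379.6612854003906, 226.0806427001953), 6.97877836227417) cen 379.5 226.2 [ 0.5574 -0.256   0.03  ]
top (329, 246) 137 ((328.131591796875, 245.13157653808594), 6.885079860687256) cen 328.0 245.1 [ 0.504  -0.1183  0.03  ]
top (368, 262) 151 ((367.1024169921875, 261.9337463378906), 7.163611888885498) cen 367.2 261.8 [ 0.4614 -0.2212  0.03  ]
top (355, 237) 126 ((354.25, 235.75), 7.288790225982666) cen 355.4 235.7 [ 0.5293 -0.1865  0.04  ]
side (242, 264) 124 ((244.0, 263.5), 9.861641883850098) cen 241.5 262.8 [ 0.5124 -0.1246  0.03  ]
side (274, 268) 120 ((275.0769348144531, 265.76922607421875), 8.301029205322266) cen 273.8 266.6 [ 0.5977 -0.1538  0.03  ]
side (233, 294) 128 ((232.86363220214844, 292.9545593261719), 7.136595249176025) cen 232.4 292.3 [ 0.4642 -0.2257  0.03  ]
side (270, 297) 142 ((269.9285583496094, 296.9285583496094), 7.231695652008057) cen 269.5 296.2 [ 0.5586 -0.2618  0.03  ]
side (256, 277) 113 ((254.70338439941406, 276.059326171875), 7.000576019287109) cen 255.1 275.5 [ 0.5318 -0.1883  0.04  ]
board [[0.4764, -0.0597, 0.012], [0.6489, -0.1224, 0.012], [0.5778, -0.3148, 0.012], [0.4095, -0.2487, 0.012]] [ 0.5269 -0.1867  0.012 ]
scale ((210.9407958984375, 236.01332092285156), (85.33295440673828, 48.43865203857422), 88.63607025146484) [[0.634, 0.2669, 0.05], [0.6389, 0.1359, 0.05], [0.4127, 0.1219, 0.05], [0.4072, 0.2485, 0.05]] [0.5213 0.1931 0.05  ]
dial hub [0.58262267 0.19527692 0.054     ]
posttop side [[0.7298, 0.1298, 0.144], [0.7282, 0.1242, 0.148], [0.7266, 0.1186, 0.152]]
green/tumbler [ 0.63292864 -0.01429963  0.018     ] [0.43033636 0.00452995 0.08      ] tiffin [ 0.77588647 -0.24865601  0.2       ]
```

View pics/z2.png

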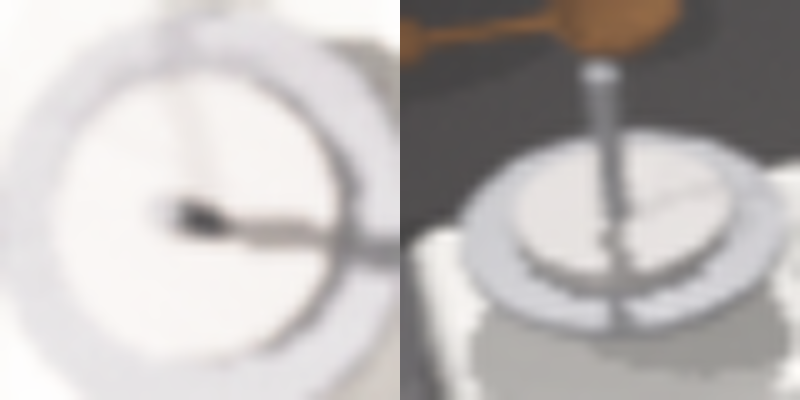

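```bash
python3 - <<'E'
from h import *
f=grab('top');g=grab('side')
def tri(a,b):
    A=[];B=[]
    for F,(u,v) in((f,a),(g,b)):
        K=np.array([[(u-F['cx'])/F['fx']],[(v-F['cy'])/F['fy']]])
        A+=[F['R'][0]-K[0]*F['R'][2],F['R'][1]-K[1]*F['R'][2]];B+=[K[0][0]*F['t'][2]-F['t'][0],K[1][0]*F['t'][2]-F['t'][1]]
    X,r,_,_=np.linalg.lstsq(np.array(A),np.array(B),rcond=None);return X.round(4),r
print('cxcy',f['cx'],f['cy'],g['cx'],g['cy'])
print('top',tri((205.05,251.85),(214.55,171.75)))
for z in(.144,.148,.152):print(z,'top',ray(f,205.05,251.85,z)[:2].round(4),'side',ray(g,214.55,171.75,z)[:2].round(4))
for z in(.088,.091,.094):print(z,'base top',ray(f,209.05,252.55,z)[:2].round(4),'side',ray(g,216,186.2,z)[:2].round(4),'plate c',ray(f,208.6,252,z)[:2].round(4))
# plate and pan ellipses by saturation in both views
S=cv2.cvtColor(f['img'],cv2.COLOR_RGB2LAB)[231:271,189:229]
print(S[20,:,2]);print(S[20,:,0]);print(S[:,16,2])
C=np.array([.5213,.1931]);d=np.array([.6365-.41,.2014-.1852]);d/=np.linalg.norm(d);print('origin from housing',C-d*.0475,'yaw',np.arctan2(d[1],d[0]),'dialexp',C+d*.0605)
E
```

```text
cxcy 282.94176815619977 210.91095738967226 273.1275893337714 212.5537622387591
top (array([0.475 , 0.1848, 0.1493]), array([2.21794266e-06]))
0.144 top [0.4742 0.1859] side [0.4765 0.1926]
0.148 top [0.474 0.185] side [0.4761 0.1867]
0.152 top [0.4738 0.1842] side [0.4758 0.1808]
0.088 base top [0.4756 0.188 ] side [0.4759 0.1898] plate c [0.477  0.1892]
0.091 base top [0.4755 0.1874] side [0.4757 0.1857] plate c [0.4768 0.1886]
0.094 base top [0.4753 0.1867] side [0.4754 0.1815] plate c [0.4767 0.1879]
[127 127 128 128 128 129 129 129 129 129 129 129 130 129 129 129 128 128
 128 130 131 131 130 130 130 130 129 130 130 130 129 130 130 131 129 126
 127 127 127 128]
[226 230 231 232 233 240 245 248 248 248 249 248 249 247 241 232 219 200
 168 159 176 198 229 240 243 242 242 241 242 242 243 243 241 211 163 180
 211 228 230 230]
[131 129 128 127 127 127 127 128 130 130 130 130 129 129 129 129 129 129
 129 129 128 128 128 129 130 130 129 129 129 129 129 129 129 129 129 129
 128 128 128 127]
origin from housing [0.47392103 0.18971131] yaw 0.07140159129103642 dialexp [0.58164585 0.19741613]
```

The post is at about (0.475, 0.185), and the pan axis at about (0.4755, 0.189). I'll start with the weight at (0.505, -0.120): squeeze it in two directions to centre it on the TCP.

>>> send_rows(motion=[{"dp": [0.0207, 0.0485, -0.005], "rot": [0, 0, 0], "grip": 0.05}, {"dp": [0.0207, 0.0485, -0.005], "rot": [0, 0, 0], "grip": 0.05}, {"dp": [0.0207, 0.0485, -0.005], "rot": [0, 0, 0], "grip": 0.05}, {"dp": [0.0207, 0.0485, -0.005], "rot": [0, 0, 0], "grip": 0.05}, {"dp": [0.0207, 0.0485, -0.005], "rot": [0, 0, 0], "grip": 0.05}, {"dp": [0.0207, 0.0485, -0.005], "rot": [0, 0, 0], "grip": 0.05}, {"dp": [0.0207, 0.0485, -0.005], "rot": [0, 0, 0], "grip": 0.05}, {"dp": [0.0207, 0.0485, -0.005], "rot": [0, 0, 0], "grip": 0.05}, {"dp": [0.0207, 0.0485, -0.005], "rot": [0, 0, 0], "grip": 0.05}, {"dp": [0.0207, 0.0485, -0.005], "rot": [0, 0, 0], "grip": 0.05}, {"dp": [0, 0, 0], "rot": [0, 0, 0], "grip": 0.05}], grip_force=20)

```text
clock: 1.68
tcp_pos: [0.5087, -0.105, 0.1811]
orientation: [2.666, -1.662, 0.008]
contact_force: [-0.1, -1.1, 0.3]
grip_width: 0.0499
```

>>> send_rows(motion=[{"dp": [-0.002, -0.008, -0.03], "rot": [0, 0, 0], "grip": 0.05}, {"dp": [-0.002, -0.007, -0.03], "rot": [0, 0, 0], "grip": 0.05}, {"dp": [0, 0, -0.03], "rot": [0, 0, 0], "grip": 0.05}, {"dp": [0, 0, -0.03], "rot": [0, 0, 0], "grip": 0.05}, {"dp": [0, 0, 0], "rot": [0, 0, 0], "grip": 0.05}])

```text
clock: 2.3
tcp_pos: [0.5047, -0.1242, 0.0594]
orientation: [2.663, -1.665, 0.014]
contact_force: [-0.8, -0.7, -0.4]
grip_width: 0.0502
```

```bash
python3 - <<'E'
from h import *
t=grab('top');s=grab('side');o=get_obs();print(o['tcp_pos'],o['orientation'],o['contact_force'])
for F in(t,s):print(proj(F,o['tcp_pos']),proj(F,[.505,-.12,.03]))
R=lambda im,x,y,w,h,W,H:cv2.resize(im[y:y+h,x:x+w],(W,H),interpolation=cv2.INTER_CUBIC)
cv2.imwrite('pics/z3.png',np.hstack([R(t['img'],298,195,70,70,400,400),R(s['img'],208,233,70,70,400,400)])[:,:,::-1])
E
```

```text
[ 0.50677801 -0.12423567  0.06161469] [-2.66323885  1.66459661 -0.0205593 ] [1.04234459 0.03106468 0.07201186]
[331.43732874 243.20596008] [328.75574862 244.7743452 ]
[241.50436664 255.97830228] [241.2175634  262.79150662]
```

View pics/z3.png

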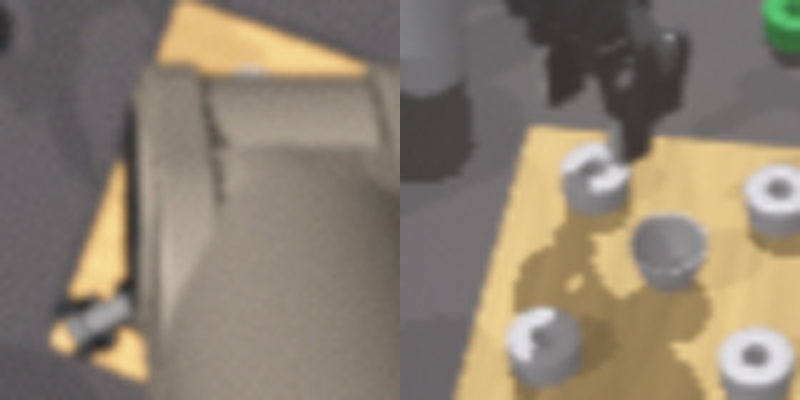

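The fingers straddle the weight in the side view: the tip midpoint is at (242.5,255) and the ring top at (242.5,263). I'll go down and do the first centring squeeze.

>>> send_rows(motion=[{"dp": [0, 0.002, -0.02], "rot": [0, 0, 0], "grip": 0.05}, {"dp": [0, 0.001, -0.015], "rot": [0, 0, 0], "grip": 0.05}, {"dp": [0, 0, -0.007], "rot": [0, 0, 0], "grip": 0.05}, {"dp": [0, 0, 0], "rot": [0, 0, 0], "grip": 0.05}])

```text
clock: 2.9
tcp_pos: [0.5106, -0.1227, 0.0231]
orientation: [-2.66, 1.665, -0.034]
contact_force: [0.5, 0.1, -0.7]
grip_width: 0.0498
```

```bash
python3 -c "
from h import *
for i in range(5):
    grab('side');o=get_obs();print(o['clock'],o['tcp_pos'].round(4),o['contact_force'].round(2),o['orientation'].round(3))"
```

```text
2.95 [ 0.5109 -0.1227  0.0234] [-0.23 -0.98 -0.62] [-2.66   1.664 -0.034]
3.0 [ 0.511  -0.1227  0.0235] [ 0.97 -0.64  0.08] [-2.659  1.664 -0.035]
3.05 [ 0.5109 -0.1227  0.0235] [ 0.65  0.3  -0.43] [-2.659  1.664 -0.035]
3.1 [ 0.5109 -0.1227  0.0235] [0.34 0.38 0.4 ] [-2.659  1.664 -0.035]
3.15 [ 0.5109 -0.1226  0.0235] [-0.35 -0.35  0.01] [-2.659  1.664 -0.035]
```

```bash
cat >> h.py <<'E'
from scipy.spatial.transform import Rotation as Ro
def err(x,y,z,jaw):
    "dp and rot left to the wanted pose; jaw=direction of tool x, degrees"
    o=get_obs(); a=np.radians(jaw)
    D=np.array([[np.cos(a),np.sin(a),0],[np.sin(a),-np.cos(a),0],[0,0,-1]]).T
    C=Ro.from_rotvec(o['orientation']).as_matrix()
    print('t',round(o['clock'],2),'tcp',o['tcp_pos'].round(4),'jaw',np.degrees(np.arctan2(C[1,0],C[0,0])).round(1),'F',o['contact_force'].round(1),'w',round(o['grip_width'],4),'j7',o['joints'][6].round(2))
    print(' dp',(np.array([x,y,z])-o['tcp_pos']).round(4),'rot',Ro.from_matrix(D@C.T).as_rotvec().round(4))
E
python3 -c "
from h import *
err(.506,-.121,.0145,-64)"
```

```text
t 3.15 tcp [ 0.5109 -0.1226  0.0235] jaw -64.1 F [-0.4 -0.4  0. ] w 0.05 j7 -1.16
 dp [-0.0049  0.0016 -0.009 ] rot [0.0082 0.0209 0.0014]
```

>>> send_rows(motion=[{"dp": [-0.005, 0.0016, -0.006], "rot": [0.008, 0.021, 0.001], "grip": 0.05}, {"dp": [0, 0, -0.003], "rot": [0, 0, 0], "grip": 0.05}])

```text
clock: 3.4
tcp_pos: [0.5058, -0.121, 0.0145]
orientation: [2.664, -1.665, -0.001]
contact_force: [-0.1, -0.0, 0.1]
grip_width: 0.0493
```

```bash
python3 -c "
from h import *
err(.506,-.121,.0145,-64)"
```

```text
t 3.4 tcp [ 0.5058 -0.121   0.0145] jaw -64.0 F [-0.1 -0.   0.1] w 0.0493 j7 -1.16
 dp [0.0002 0.     0.    ] rot [-0.0002 -0.0007  0.0004]
```

>>> send_rows(motion=[{"dp": [0, 0, 0], "rot": [0, 0, 0], "grip": 0.03}, {"dp": [0, 0, 0], "rot": [0, 0, 0], "grip": 0.03}, {"dp": [0, 0, 0], "rot": [0, 0, 0], "grip": 0.03}, {"dp": [0, 0, 0], "rot": [0, 0, 0], "grip": 0.03}], grip_force=20)

```text
clock: 3.9
tcp_pos: [0.5056, -0.1209, 0.0142]
orientation: [2.664, -1.665, -0.002]
contact_force: [0.5, 0.1, 0.2]
grip_width: 0.0341
```

```bash
python3 -c "
from h import *
err(.506,-.121,.0145,-64)"
```

```text
t 3.9 tcp [ 0.5056 -0.1209  0.0142] jaw -64.0 F [0.5 0.1 0.2] w 0.0341 j7 -1.16
 dp [ 0.0004 -0.0001  0.0003] rot [-0.0004 -0.0014  0.0004]
```

>>> send_rows(motion=[{"dp": [0, 0, 0], "rot": [0, 0, 0], "grip": 0.05}, {"dp": [0, 0, 0.001], "rot": [0, 0, 0], "grip": 0.05}, {"dp": [0, 0, 0], "rot": [0, 0, 0.175], "grip": 0.05}, {"dp": [0, 0, 0], "rot": [0, 0, 0.175], "grip": 0.05}, {"dp": [0, 0, 0], "rot": [0, 0, 0.175], "grip": 0.05}, {"dp": [0, 0, 0], "rot": [0, 0, 0.175], "grip": 0.05}, {"dp": [0, 0, 0], "rot": [0, 0, 0.175], "grip": 0.05}, {"dp": [0, 0, 0], "rot": [0, 0, 0.175], "grip": 0.05}, {"dp": [0, 0, 0], "rot": [0, 0, 0.175], "grip": 0.05}, {"dp": [0, 0, 0], "rot": [0, 0, 0.175], "grip": 0.05}, {"dp": [0, 0, 0], "rot": [0, 0, 0.175], "grip": 0.05}])

```text
clock: 5.28
tcp_pos: [0.5062, -0.1217, 0.0161]
orientation: [3.039, 0.79, 0.002]
contact_force: [0.2, 0.2, -0.1]
grip_width: 0.0499
```

```bash
python3 -c "
from h import *
err(.5056,-.1209,.0140,26)"
```

```text
t 5.28 tcp [ 0.5062 -0.1217  0.0161] jaw 29.1 F [ 0.2  0.2 -0.1] w 0.0499 j7 0.13
 dp [-0.0006  0.0008 -0.0021] rot [ 0.0017  0.0018 -0.0547]
```

>>> send_rows(motion=[{"dp": [-0.0006, 0.0008, -0.002], "rot": [0.002, 0.002, -0.055], "grip": 0.05}, {"dp": [0, 0, 0], "rot": [0, 0, 0], "grip": 0.03}, {"dp": [0, 0, 0], "rot": [0, 0, 0], "grip": 0.03}, {"dp": [0, 0, 0], "rot": [0, 0, 0], "grip": 0.03}, {"dp": [0, 0, 0], "rot": [0, 0, 0], "grip": 0.03}], grip_force=30)

```text
clock: 5.9
tcp_pos: [0.5056, -0.1215, 0.0142]
orientation: [-3.061, -0.709, -0.0]
contact_force: [0.7, 0.7, -0.3]
grip_width: 0.0335
```

```bash
python3 -c "
from h import *
err(.5056,-.1209,.0140,26)"
```

```text
t 5.9 tcp [ 0.5056 -0.1215  0.0142] jaw 26.1 F [ 0.7  0.7 -0.3] w 0.0335 j7 0.09
 dp [ 0.      0.0006 -0.0002] rot [-0.0001  0.0001 -0.0013]
```

>>> send_rows(motion=[{"dp": [0, 0, 0.02], "rot": [0, 0, 0], "grip": 0.03}, {"dp": [0, 0, 0.04], "rot": [0, 0, 0], "grip": 0.03}, {"dp": [0, 0, 0.05], "rot": [0, 0, 0], "grip": 0.03}, {"dp": [0, 0.02, 0.05], "rot": [0, 0, 0], "grip": 0.03}, {"dp": [-0.005, 0.05, 0.01], "rot": [0, 0, 0], "grip": 0.03}, {"dp": [-0.006, 0.05, 0], "rot": [0, 0, 0], "grip": 0.03}, {"dp": [-0.006, 0.05, 0], "rot": [0, 0, 0], "grip": 0.03}, {"dp": [-0.006, 0.05, 0], "rot": [0, 0, 0], "grip": 0.03}, {"dp": [-0.004, 0.04, 0], "rot": [0, 0, 0], "grip": 0.03}, {"dp": [-0.002, 0.02, 0], "rot": [0, 0, 0], "grip": 0.03}, {"dp": [0, 0, 0], "rot": [0, 0, 0], "grip": 0.03}])

```text
clock: 7.28
tcp_pos: [0.4729, 0.1683, 0.2031]
orientation: [3.057, 0.712, 0.016]
contact_force: [0.6, -0.4, -1.4]
grip_width: 0.0337
```

```bash
python3 -c "
from h import *
err(.475,.185,.180,26)"
```

```text
t 7.28 tcp [0.4729 0.1683 0.2031] jaw 26.2 F [ 0.6 -0.4 -1.4] w 0.0337 j7 -0.29
 dp [ 0.0021  0.0167 -0.0231] rot [ 0.0004  0.0105 -0.0041]
```

>>> send_rows(motion=[{"dp": [0.001, 0.009, -0.01], "rot": [0, 0.01, -0.004], "grip": 0.03}, {"dp": [0.001, 0.007, -0.012], "rot": [0, 0, 0], "grip": 0.03}, {"dp": [0, 0, 0], "rot": [0, 0, 0], "grip": 0.03}])

```text
clock: 7.65
tcp_pos: [0.4754, 0.1822, 0.1797]
orientation: [3.06, 0.701, -0.002]
contact_force: [0.8, 0.4, -1.4]
grip_width: 0.0334
```

```bash
python3 - <<'E'
from h import *
err(.475,.185,.180,26)
t=grab('top');s=grab('side');o=get_obs()
for F in(t,s):print(proj(F,o['tcp_pos']),proj(F,o['tcp_pos']+[0,0,-.0022]))
R=lambda im,x,y,w,h,W,H:cv2.resize(im[y:y+h,x:x+w],(W,H),interpolation=cv2.INTER_CUBIC)
cv2.imwrite('pics/z4.png',np.hstack([R(t['img'],180,190,64,96,400,600),R(s['img'],195,145,40,60,400,600)])[:,:,::-1])
E
```

```text
t 7.65 tcp [0.4754 0.1822 0.1797] jaw 25.8 F [ 0.8  0.4 -1.4] w 0.0334 j7 -0.36
 dp [-0.0004  0.0028  0.0003] rot [ 0.0024 -0.0006  0.0037]
[203.26983407 250.2326355 ] [203.47980907 250.29086352]
[213.72354731 164.04547417] [213.78696225 164.62616578]
```

View pics/z4.png

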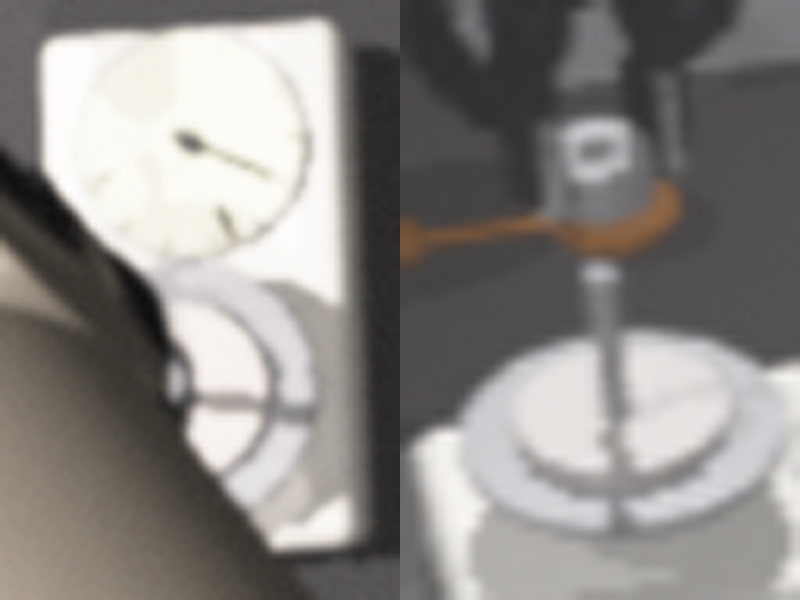

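The side view puts the ring top at (214.5,159.5) and the post cap at (214.5,171.8). A vertical line leans about 1.1 px between those heights, so the ring seems about 3 mm too far in +x. I'll measure that at sub-pixel level.

```bash
python3 - <<'E'
from h import *
s=grab('side');o=get_obs();g=cv2.cvtColor(s['img'],cv2.COLOR_RGB2GRAY).astype(float)
print('ring rows');print(g[155:169,207:225].astype(int));print('post rows');print(g[169:186,209:222].astype(int))
p=o['tcp_pos']
for dx in(0,-.003):
  print([proj(s,[p[0]+dx,p[1]+.0005,z]).round(2).tolist() for z in(.1955,.1775,.152,.149,.147,.13)])
E
```

```text
ring rows
[[ 51  50  51  61  73  77  78  77  78  76  63  52  53  67  93  94  68  74]
 [ 51  54  60  73  83  96 106 108 111 110  90  61  53  67  93  96  68  74]
 [ 53  66  91 106 127 167 188 189 186 180 163  99  65  63  89  96  68  73]
 [ 53  68  95 111 152 192 192 179 176 180 170 120  93  67  88  98  73  74]
 [ 54  68  94 108 145 169 140 131 134 155 160 119 100  75  86  99  76  76]
 [ 55  67  94 109 141 163 137 129 140 159 155 120 104  82  88 105  90  80]
 [ 55  64  94 115 133 166 179 180 181 182 165 120 105  88  88 105  91  81]
 [ 55  63  95 118 122 150 174 177 165 139 127 111 104  90  82  88  82  80]
 [ 56  61  94 118 108 111 132 137 130 117 114 109 104 103  99  86  80  80]
 [ 55  59  94 119 107 101 117 121 121 117 112 109 105 104 105  98  77  75]
 [ 63  64  88 111 105 100 117 123 121 117 112 109 107 106 108 100  77  73]
 [ 77  89 106 111 106 103 113 117 118 116 113 110 111 111 106  96  77  72]
 [ 99 101 104 100  91  95 102 107 109 107 107 107 109 106  96  80  74  72]
 [ 76  76  79  85  91  89  97 106 105 105 105 102  97  89  78  73  72  72]]
post rows
[[ 71  76  82  89  97 101  98
[... 420 characters left out ...]
  80  82  92 115 125 111 100 100 101  99  93]
 [ 81  87  95 104 118 130 128 128 152 172 174 167 152]
 [112 136 162 182 187 168 135 135 175 204 208 208 204]
 [183 196 205 212 215 199 142 132 183 220 225 225 223]
 [208 218 223 225 224 204 144 132 184 224 228 227 225]
 [223 226 227 227 225 205 146 132 184 224 228 227 225]
 [227 227 228 227 226 208 157 133 170 214 227 226 224]
 [227 228 228 227 226 209 161 134 166 210 224 221 216]
 [227 227 227 227 226 213 172 134 149 192 213 215 216]]
[[213.31, 159.97], [213.84, 164.75], [214.56, 171.4], [214.65, 172.17], [214.7, 172.68], [215.17, 177.01]]
[[212.37, 160.09], [212.9, 164.88], [213.63, 171.52], [213.72, 172.29], [213.77, 172.8], [214.25, 177.13]]
```

```bash
cat >> h.py <<'E'
def dial(f,hub=(210.2,212.3)):
    g=cv2.cvtColor(f['img'],cv2.COLOR_RGB2GRAY).astype(np.float32)
    def best(r0,r1,lo,hi):
        a=np.radians(np.arange(lo,hi,.5)); r=np.arange(r0,r1,.25)
        u=hub[0]+np.outer(r,np.cos(a));v=hub[1]+np.outer(r,np.sin(a))
        p=cv2.remap(g,u.astype(np.float32),v.astype(np.float32),cv2.INTER_CUBIC).mean(0); k=p.argmin()
        w=np.clip(np.median(p)-p-8,0,None)*(abs(np.arange(len(p))-k)<24); return np.degrees((w*a).sum()/w.sum()),p.min()
    return best(5,10,-20,175),best(14,16.5,40,90)
E
python3 - <<'E'
from h import *
f=grab('top');g=cv2.cvtColor(f['img'],cv2.COLOR_RGB2GRAY)
print(g[207:232,204:230])
for h in((210.2,212.3),(210.5,212.5),(210.9,212.9)):print(h,dial(f,h))
E
```

```text
[[244 244 246 248 250 251 251 251 251 252 252 252 251 251 251 251 251 251
  251 251 251 249 243 230 226 241]
 [246 248 249 250 250 250 251 251 251 252 252 251 251 251 251 251 251 252
  252 252 251 250 247 235 219 236]
 [250 251 250 250 249 247 247 250 251 251 252 251 251 251 251 251 251 252
  252 252 252 251 249 239 221 233]
 [251 251 250 244 234 229 233 241 248 251 251 251 251 251 251 251 251 251
  251 252 251 251 247 239 218 221]
 [251 251 246 227 186 168 178 207 238 248 251 251 252 251 251 251 251 251
  251 251 251 248 242 230 202 202]
 [251 250 247 232 181 132 123 147 203 239 248 251 251 251 251 251 251 251
  251 251 251 249 244 233 204 193]
 [249 251 250 245 219 166 127 125 161 206 232 243 247 250 251 251 251 251
  251 251 251 251 249 241 211 194]
 [247 249 251 249 241 222 195 188 208 220 217 218 226 237 246 249 250 251
  251 251 252 252 250 243 213 193]
 [244 248 250 251 249 246 241 240 245 245 238 225 205 205 220 231 240 247
  250 251 252 252 250 240 205 197]
 [242 246 249 251 250 250 250 250 251 251 249 246 238 230 213 200 210 228
  240 247 251 251 250 238 204 218]
 [242 245 
[... 1312 characters left out ...]
229 240 241 240 240 238 233 227 221 209 209 225 232 236 244
  248 250 250 251 252 252 250 249]
 [231 222 215 222 229 230 228 227 227 223 215 211 224 235 242 246 247 249
  249 249 249 250 251 250 250 249]
 [235 224 216 214 210 204 203 204 215 222 221 227 237 245 248 248 249 249
  249 249 249 249 250 249 249 249]]
(210.2, 212.3) ((np.float64(22.848810035592233), np.float32(207.42876)), (np.float64(66.83272662210253), np.float32(176.15247)))
(210.5, 212.5) ((np.float64(22.286926394991657), np.float32(206.47116)), (np.float64(67.58645313861908), np.float32(178.99164)))
(210.9, 212.9) ((np.float64(20.510256201869254), np.float32(205.75522)), (np.float64(68.32585178924225), np.float32(184.99985)))
```

>>> send_rows(motion=[{"dp": [-0.0025, 0.0005, -0.01], "rot": [0, 0, 0], "grip": 0.03}, {"dp": [0, 0, -0.01], "rot": [0, 0, 0], "grip": 0.03}, {"dp": [0, 0, 0], "rot": [0, 0, 0], "grip": 0.03}])

```text
clock: 8.22
tcp_pos: [0.4735, 0.1822, 0.1598]
orientation: [3.06, 0.698, 0.002]
contact_force: [-0.2, -0.2, -1.6]
grip_width: 0.0339
```

```bash
python3 -c "
from h import *
print(dial(grab('top')));err(.473,.1825,.153,26)"
```

```text
((np.float64(22.81206219257509), np.float32(208.45308)), (np.float64(66.7781251528801), np.float32(176.86551)))
t 8.28 tcp [0.4737 0.1824 0.1602] jaw 25.7 F [-0.1 -0.1 -0.8] w 0.0336 j7 -0.38
 dp [-0.0007  0.0001 -0.0072] rot [0.002  0.0026 0.005 ]
```

>>> send_rows(motion=[{"dp": [-0.0007, 0, -0.004], "rot": [0.002, 0.003, 0], "grip": 0.03}, {"dp": [0, 0, -0.004], "rot": [0, 0, 0], "grip": 0.03}])

```text
clock: 8.52
tcp_pos: [0.4734, 0.1826, 0.1522]
orientation: [-3.062, -0.699, -0.001]
contact_force: [0.9, -0.3, -1.2]
grip_width: 0.0337
```

```bash
python3 -c "
from h import *
print(dial(grab('top')));err(.473,.1825,.148,26)"
```

```text
((np.float64(22.81024236853165), np.float32(208.83255)), (np.float64(66.80451859444372), np.float32(176.36926)))
t 8.57 tcp [0.4731 0.1826 0.1518] jaw 25.7 F [ 0.7 -0.6 -1.5] w 0.0334 j7 -0.39
 dp [-0.0001 -0.0001 -0.0038] rot [-0.0004 -0.0002  0.0051]
```

>>> send_rows(motion=[{"dp": [0, 0, -0.003], "rot": [0, 0, 0.003], "grip": 0.03}])

```text
clock: 8.7
tcp_pos: [0.4733, 0.1826, 0.1488]
orientation: [-3.061, -0.704, -0.001]
contact_force: [0.4, 0.2, 0.5]
grip_width: 0.0337
```

```bash
python3 -c "
from h import *
print(dial(grab('top')));err(.473,.1825,.146,26)"
```

```text
((np.float64(27.290707117410584), np.float32(212.47128)), (np.float64(66.86530457754121), np.float32(177.4404)))
t 8.75 tcp [0.4731 0.1825 0.1483] jaw 25.9 F [-0.8 -1.  -1.4] w 0.0339 j7 -0.39
 dp [-0.0001  0.     -0.0023] rot [-0.0003 -0.0004  0.0018]
```

>>> send_rows(motion=[{"dp": [0, 0.0015, 0], "rot": [0, 0, 0], "grip": 0.03}])

```text
clock: 8.88
tcp_pos: [0.473, 0.1839, 0.1482]
orientation: [-3.061, -0.704, 0.001]
contact_force: [0.1, 0.2, -1.2]
grip_width: 0.0341
```

```bash
python3 -c "
from h import *
print(dial(grab('top')));err(.473,.184,.146,26)"
```

```text
((np.float64(27.187093802464776), np.float32(211.52654)), (np.float64(66.8441765872239), np.float32(177.93839)))
t 8.93 tcp [0.473  0.1842 0.1483] jaw 25.9 F [ 0.3  1.6 -1.2] w 0.0338 j7 -0.4
 dp [-0.     -0.0002 -0.0023] rot [-0.0005 -0.0004  0.0017]
```

>>> send_rows(motion=[{"dp": [0, 0.0015, 0], "rot": [0, 0, 0], "grip": 0.03}])

```text
clock: 9.05
tcp_pos: [0.4731, 0.1858, 0.1484]
orientation: [-3.061, -0.704, 0.0]
contact_force: [-1.4, 0.0, -1.3]
grip_width: 0.0333
```

```bash
python3 -c "
from h import *
print(dial(grab('top')));err(.473,.1855,.146,26)"
```

```text
((np.float64(22.635846777299836), np.float32(210.89018)), (np.float64(66.8015045080541), np.float32(176.06927)))
t 9.1 tcp [0.473  0.1862 0.1484] jaw 25.9 F [-0.3 -0.1 -1.3] w 0.0339 j7 -0.4
 dp [-0.     -0.0007 -0.0024] rot [-0.0008 -0.0002  0.0014]
```

The pointer fell back, so the post is inside the bore. I'll go down a few mm and check.

>>> send_rows(motion=[{"dp": [0, 0.0003, -0.004], "rot": [0, 0, 0], "grip": 0.03}])

```text
clock: 9.22
tcp_pos: [0.4733, 0.1867, 0.1446]
orientation: [-3.061, -0.705, -0.001]
contact_force: [-0.2, 0.4, -1.4]
grip_width: 0.0337
```

```bash
python3 -c "
from h import *
print(dial(grab('top')));err(.473,.1862,.140,26)"
```

```text
((np.float64(22.781159387465692), np.float32(209.61276)), (np.float64(66.81355167982818), np.float32(176.94327)))
t 9.28 tcp [0.4729 0.1866 0.1439] jaw 25.9 F [-0.3 -0.3 -1.6] w 0.0337 j7 -0.41
 dp [ 0.0001 -0.0004 -0.0039] rot [-0.0008 -0.0004  0.0012]
```

>>> send_rows(motion=[{"dp": [0, 0, -0.007], "rot": [0, 0, 0], "grip": 0.03}, {"dp": [0, 0, -0.007], "rot": [0, 0, 0], "grip": 0.03}])

```text
clock: 9.52
tcp_pos: [0.473, 0.1865, 0.1292]
orientation: [-3.061, -0.704, -0.0]
contact_force: [0.0, -0.0, -0.9]
grip_width: 0.0341
```

```bash
python3 -c "
from h import *
print(dial(grab('top')));err(.473,.1866,.094,26)"
```

```text
((np.float64(22.83121220705027), np.float32(210.16487)), (np.float64(66.83327100098795), np.float32(178.27768)))
t 9.57 tcp [0.4725 0.1862 0.1283] jaw 25.9 F [-0.2 -0.7 -1.6] w 0.0338 j7 -0.43
 dp [ 0.0005  0.0004 -0.0343] rot [-0.0005 -0.0013  0.0014]
```

>>> send_rows(motion=[{"dp": [0.0005, 0.0003, -0.008], "rot": [0, 0, 0], "grip": 0.03}, {"dp": [0.0002, 0, -0.008], "rot": [0, 0, 0], "grip": 0.03}, {"dp": [0.0002, 0, -0.007], "rot": [0, 0, 0], "grip": 0.03}, {"dp": [0, 0, -0.004], "rot": [0, 0, 0], "grip": 0.03}])

```text
clock: 10.07
tcp_pos: [0.4733, 0.1864, 0.099]
orientation: [-3.061, -0.704, 0.003]
contact_force: [-0.4, -0.5, -0.4]
grip_width: 0.0335
```

```bash
python3 -c "
from h import *
print(dial(grab('top')));err(.473,.1866,.094,26)"
```

```text
((np.float64(22.844639642776478), np.float32(211.67744)), (np.float64(66.80776359997931), np.float32(181.10915)))
t 10.12 tcp [0.4731 0.1863 0.0987] jaw 25.9 F [-0.  -0.2 -2.5] w 0.0337 j7 -0.47
 dp [-0.0001  0.0003 -0.0047] rot [-0.0002 -0.0025  0.0015]
```

>>> send_rows(motion=[{"dp": [0, 0.0002, -0.005], "rot": [0, -0.002, 0], "grip": 0.03}, {"dp": [0, 0, -0.005], "rot": [0, 0, 0], "grip": 0.03}])

```text
clock: 10.38
tcp_pos: [0.4734, 0.1867, 0.0885]
orientation: [-3.061, -0.704, -0.001]
contact_force: [-0.2, -0.2, -0.2]
grip_width: 0.0338
```

```bash
python3 -c "
from h import *
print(dial(grab('top')));err(.473,.1866,.088,26)"
```

```text
((np.float64(42.180686949814664), np.float32(205.13078)), (np.float64(66.86180695521996), np.float32(180.7725)))
t 10.43 tcp [0.4732 0.1866 0.088 ] jaw 25.9 F [ 0.2  0.7 -0.9] w 0.0338 j7 -0.48
 dp [-0.0002 -0.     -0.    ] rot [-0.0004 -0.0002  0.0016]
```

Seated: the pan has sunk 3.4 mm. Releasing and lifting.

>>> send_rows(motion=[{"dp": [0, 0, 0], "rot": [0, 0, 0], "grip": 0.05}, {"dp": [0, 0, 0], "rot": [0, 0, 0], "grip": 0.05}, {"dp": [0, 0, 0], "rot": [0, 0, 0], "grip": 0.05}, {"dp": [0, 0, 0.01], "rot": [0, 0, 0], "grip": 0.05}, {"dp": [0, 0, 0.02], "rot": [0, 0, 0], "grip": 0.05}, {"dp": [0, 0, 0.03], "rot": [0, 0, 0], "grip": 0.05}, {"dp": [0, 0, 0.03], "rot": [0, 0, 0], "grip": 0.05}, {"dp": [0, 0, 0.02], "rot": [0, 0, 0], "grip": 0.05}, {"dp": [0, 0, 0], "rot": [0, 0, 0], "grip": 0.05}])

```text
clock: 11.55
tcp_pos: [0.4742, 0.1883, 0.2085]
orientation: [-3.06, -0.706, -0.01]
contact_force: [0.6, 0.1, 0.2]
grip_width: 0.05
```

```bash
python3 -c "
from h import *
f=grab('top');print(dial(f));err(.473,.1866,.2,26)
print(f['img'][190:240,300:400].shape)
s=grab('side')
R=lambda im,x,y,w,h,W,H:cv2.resize(im[y:y+h,x:x+w],(W,H),interpolation=cv2.INTER_CUBIC)
cv2.imwrite('pics/z5.png',np.hstack([R(s['img'],185,135,80,80,400,400),R(s['img'],210,240,80,80,400,400)])[:,:,::-1])
"
```

```text
((np.float64(50.30445757709419), np.float32(193.8281)), (np.float64(67.05316868116911), np.float32(175.2364)))
t 11.6 tcp [0.4738 0.1879 0.2076] jaw 26.0 F [-0.3  0.3  0.3] w 0.0498 j7 -0.33
 dp [-0.0008 -0.0013 -0.0076] rot [-0.0021  0.0043  0.0002]
(50, 100, 3)
```

View pics/z5.png

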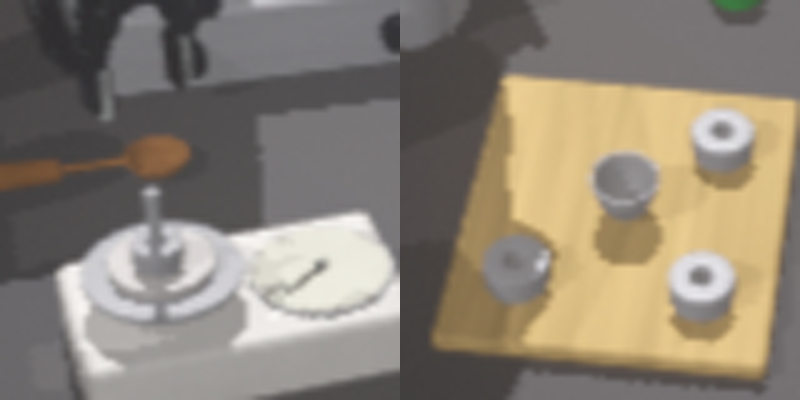

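Side view: ring 1 sits on the plate around the post at (215.5,184), and the three spare weights and the katori are undisturbed. The pointer is 17° (0.29 rad) short of the mark, so exactly one more weight is needed. I'll take the one at about (0.594, -0.156).

>>> send_rows(motion=[{"dp": [0.0133, -0.037, 0], "rot": [0, 0, -0.17], "grip": 0.05}, {"dp": [0.0133, -0.037, 0], "rot": [0, 0, -0.17], "grip": 0.05}, {"dp": [0.0133, -0.037, 0], "rot": [0, 0, -0.17], "grip": 0.05}, {"dp": [0.0133, -0.037, 0], "rot": [0, 0, -0.17], "grip": 0.05}, {"dp": [0.0133, -0.037, 0], "rot": [0, 0, -0.17], "grip": 0.05}, {"dp": [0.0133, -0.037, 0], "rot": [0, 0, -0.17], "grip": 0.05}, {"dp": [0.0133, -0.037, -0.01], "rot": [0, 0, -0.17], "grip": 0.05}, {"dp": [0.0133, -0.037, -0.03], "rot": [0, 0, -0.17], "grip": 0.05}, {"dp": [0.0133, -0.037, -0.03], "rot": [0, 0, -0.17], "grip": 0.05}, {"dp": [0, 0, 0], "rot": [0, 0, 0], "grip": 0.05}])

```text
clock: 12.9
tcp_pos: [0.5877, -0.1566, 0.124]
orientation: [2.658, -1.672, -0.018]
contact_force: [-0.2, 0.4, 0.8]
grip_width: 0.0499
```

```bash
python3 -c "
from h import *
err(.594,-.156,.05,-64)"
```

```text
t 12.9 tcp [ 0.5877 -0.1566  0.124 ] jaw -64.3 F [-0.2  0.4  0.8] w 0.0499 j7 -1.15
 dp [ 0.0063  0.0006 -0.074 ] rot [-0.0046 -0.0108  0.006 ]
```

>>> send_rows(motion=[{"dp": [0.006, 0.0006, -0.025], "rot": [-0.005, -0.011, 0.006], "grip": 0.05}, {"dp": [0, 0, -0.025], "rot": [0, 0, 0], "grip": 0.05}, {"dp": [0, 0, -0.018], "rot": [0, 0, 0], "grip": 0.05}, {"dp": [0, 0, 0], "rot": [0, 0, 0], "grip": 0.05}])

```text
clock: 13.4
tcp_pos: [0.5924, -0.1521, 0.0527]
orientation: [-2.67, 1.655, 0.006]
contact_force: [-0.0, -0.2, 1.2]
grip_width: 0.0497
```

```bash
python3 - <<'E'
from h import *
err(.594,-.156,.0142,-64)
s=grab('side');o=get_obs();print(proj(s,o['tcp_pos']))
cv2.imwrite('pics/z6.png',cv2.resize(s['img'][235:295,245:305],(500,500),interpolation=cv2.INTER_CUBIC)[:,:,::-1])
E
```

```text
t 13.4 tcp [ 0.5924 -0.1521  0.0527] jaw -63.6 F [-0.  -0.2  1.2] w 0.0497 j7 -1.19
 dp [ 0.0016 -0.0039 -0.0385] rot [-0.0024 -0.003  -0.0075]
[273.36606579 259.8788061 ]
```

View pics/z6.png

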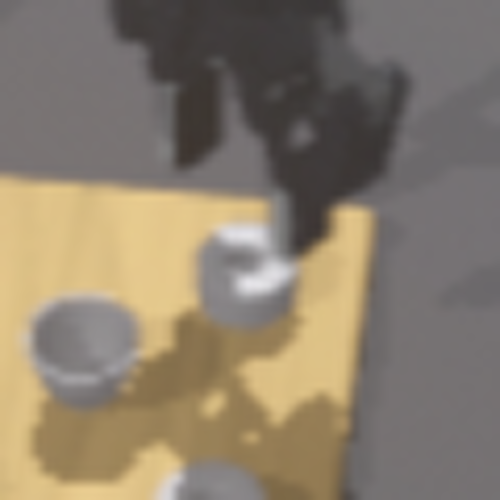

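The fingers straddle weight 2: ring top at (274,266), tip midpoint at (274,259). Going down and squeezing.

>>> send_rows(motion=[{"dp": [0.001, -0.003, -0.02], "rot": [-0.002, -0.003, -0.007], "grip": 0.05}, {"dp": [0, 0, -0.012], "rot": [0, 0, 0], "grip": 0.05}, {"dp": [0, 0, -0.003], "rot": [0, 0, 0], "grip": 0.05}])

```text
clock: 13.82
tcp_pos: [0.5956, -0.1555, 0.0184]
orientation: [-2.663, 1.663, -0.007]
contact_force: [-0.1, -0.3, 0.4]
grip_width: 0.0493
```

```bash
python3 -c "
from h import *
err(.5935,-.155,.0142,-64)"
```

```text
t 13.82 tcp [ 0.5956 -0.1555  0.0184] jaw -64.0 F [-0.1 -0.3  0.4] w 0.0493 j7 -1.22
 dp [-0.0021  0.0005 -0.0042] rot [ 0.0007  0.0052 -0.0002]
```

>>> send_rows(motion=[{"dp": [-0.002, 0.0005, -0.004], "rot": [0.001, 0.005, 0], "grip": 0.05}, {"dp": [0, 0, 0], "rot": [0, 0, 0], "grip": 0.03}, {"dp": [0, 0, 0], "rot": [0, 0, 0], "grip": 0.03}, {"dp": [0, 0, 0], "rot": [0, 0, 0], "grip": 0.03}, {"dp": [0, 0, 0], "rot": [0, 0, 0], "grip": 0.03}], grip_force=20)

```text
clock: 14.45
tcp_pos: [0.5937, -0.155, 0.0146]
orientation: [-2.664, 1.664, -0.0]
contact_force: [0.9, -0.3, -0.9]
grip_width: 0.0356
```

```bash
python3 -c "
from h import *
err(.5935,-.155,.0142,-64)"
```

```text
t 14.45 tcp [ 0.5937 -0.155   0.0146] jaw -64.0 F [ 0.9 -0.3 -0.9] w 0.0356 j7 -1.22
 dp [-0.0002  0.     -0.0004] rot [-0.0002  0.0002 -0.0002]
```

>>> send_rows(motion=[{"dp": [0, 0, 0], "rot": [0, 0, 0], "grip": 0.05}, {"dp": [0, 0, 0.001], "rot": [0, 0, 0], "grip": 0.05}, {"dp": [0, 0, 0], "rot": [0, 0, 0.17], "grip": 0.05}, {"dp": [0, 0, 0], "rot": [0, 0, 0.17], "grip": 0.05}, {"dp": [0, 0, 0], "rot": [0, 0, 0.17], "grip": 0.05}, {"dp": [0, 0, 0], "rot": [0, 0, 0.17], "grip": 0.05}, {"dp": [0, 0, 0], "rot": [0, 0, 0.17], "grip": 0.05}, {"dp": [0, 0, 0], "rot": [0, 0, 0.17], "grip": 0.05}, {"dp": [0, 0, 0], "rot": [0, 0, 0.17], "grip": 0.05}, {"dp": [0, 0, 0], "rot": [0, 0, 0.17], "grip": 0.05}, {"dp": [0, 0, 0], "rot": [0, 0, 0.17], "grip": 0.05}])

```text
clock: 15.82
tcp_pos: [0.5956, -0.1562, 0.0182]
orientation: [-3.058, -0.72, -0.006]
contact_force: [0.1, -0.5, -0.1]
grip_width: 0.05
```

```bash
python3 -c "
from h import *
err(.5935,-.155,.0142,26)"
```

```text
t 15.82 tcp [ 0.5956 -0.1562  0.0182] jaw 26.5 F [ 0.1 -0.5 -0.1] w 0.05 j7 0.1
 dp [-0.0021  0.0012 -0.004 ] rot [-0.0012  0.0037 -0.0085]
```

>>> send_rows(motion=[{"dp": [-0.002, 0.0012, -0.004], "rot": [-0.001, 0.004, -0.008], "grip": 0.05}, {"dp": [0, 0, 0], "rot": [0, 0, 0], "grip": 0.03}, {"dp": [0, 0, 0], "rot": [0, 0, 0], "grip": 0.03}, {"dp": [0, 0, 0], "rot": [0, 0, 0], "grip": 0.03}, {"dp": [0, 0, 0], "rot": [0, 0, 0], "grip": 0.03}, {"dp": [0, 0, 0], "rot": [0, 0, 0], "grip": 0.03}], grip_force=30)

```text
clock: 16.58
tcp_pos: [0.5935, -0.1551, 0.014]
orientation: [3.064, 0.693, -0.001]
contact_force: [-0.1, -0.5, -0.7]
grip_width: 0.035
```

```bash
python3 -c "
from h import *
err(.5935,-.155,.0142,26)"
```

```text
t 16.57 tcp [ 0.5935 -0.1551  0.014 ] jaw 25.5 F [-0.1 -0.5 -0.7] w 0.035 j7 0.08
 dp [-0.      0.0001  0.0002] rot [ 0.0003 -0.0005  0.0089]
```

>>> send_rows(motion=[{"dp": [0, 0, 0.02], "rot": [0, 0, 0], "grip": 0.03}, {"dp": [0, 0, 0.04], "rot": [0, 0, 0], "grip": 0.03}, {"dp": [0, 0, 0.05], "rot": [0, 0, 0], "grip": 0.03}, {"dp": [-0.005, 0.015, 0.05], "rot": [0, 0, 0], "grip": 0.03}, {"dp": [-0.017, 0.048, 0.01], "rot": [0, 0, 0], "grip": 0.03}, {"dp": [-0.017, 0.048, 0], "rot": [0, 0, 0], "grip": 0.03}, {"dp": [-0.017, 0.048, 0], "rot": [0, 0, 0], "grip": 0.03}, {"dp": [-0.017, 0.048, 0], "rot": [0, 0, 0], "grip": 0.03}, {"dp": [-0.017, 0.048, 0], "rot": [0, 0, 0], "grip": 0.03}, {"dp": [-0.015, 0.04, 0], "rot": [0, 0, 0], "grip": 0.03}, {"dp": [-0.008, 0.02, 0], "rot": [0, 0, 0], "grip": 0.03}, {"dp": [0, 0, 0], "rot": [0, 0, 0], "grip": 0.03}])

```text
clock: 18.08
tcp_pos: [0.4753, 0.1716, 0.2046]
orientation: [3.059, 0.696, 0.021]
contact_force: [0.2, 0.7, -1.8]
grip_width: 0.0352
```

```bash
python3 -c "
from h import *
err(.473,.1868,.16,26);print(dial(grab('top')))"
```

```text
t 18.07 tcp [0.4753 0.1716 0.2046] jaw 25.6 F [ 0.2  0.7 -1.8] w 0.0352 j7 -0.36
 dp [-0.0023  0.0152 -0.0446] rot [0.001  0.0143 0.0066]
((np.float64(50.39683082961597), np.float32(195.94267)), (np.float64(67.05071384435371), np.float32(175.84985)))
```

>>> send_rows(motion=[{"dp": [-0.0012, 0.008, -0.02], "rot": [0.001, 0.014, 0.006], "grip": 0.03}, {"dp": [-0.001, 0.006, -0.016], "rot": [0, 0, 0], "grip": 0.03}, {"dp": [0, 0, -0.006], "rot": [0, 0, 0], "grip": 0.03}, {"dp": [0, 0, 0], "rot": [0, 0, 0], "grip": 0.03}])

```text
clock: 18.62
tcp_pos: [0.4743, 0.1815, 0.1583]
orientation: [3.062, 0.695, -0.005]
contact_force: [-0.3, -0.5, -0.2]
grip_width: 0.035
```

```bash
python3 -c "
from h import *
print(dial(grab('top')));err(.473,.1868,.148,26)"
```

```text
((np.float64(50.39940463556076), np.float32(197.62883)), (np.float64(66.99561099609673), np.float32(178.03186)))
t 18.68 tcp [0.4744 0.1816 0.1586] jaw 25.6 F [-1.1  0.5 -1.4] w 0.0353 j7 -0.44
 dp [-0.0014  0.0052 -0.0106] rot [ 0.0023 -0.0025  0.0074]
```

>>> send_rows(motion=[{"dp": [-0.0014, 0.005, -0.006], "rot": [0.002, -0.002, 0.007], "grip": 0.03}, {"dp": [0, 0, -0.003], "rot": [0, 0, 0], "grip": 0.03}])

```text
clock: 18.92
tcp_pos: [0.4735, 0.187, 0.1497]
orientation: [-3.061, -0.706, -0.002]
contact_force: [0.3, 0.2, -1.0]
grip_width: 0.0348
```

```bash
python3 -c "
from h import *
print(dial(grab('top')));err(.473,.1868,.148,26)"
```

```text
((np.float64(50.274286806235054), np.float32(198.246)), (np.float64(66.98376979922458), np.float32(178.26492)))
t 18.98 tcp [0.4736 0.1867 0.1495] jaw 26.0 F [ 0.   0.1 -0. ] w 0.0353 j7 -0.46
 dp [-0.0006  0.0001 -0.0015] rot [-0.0001  0.0008  0.0009]
```

>>> send_rows(motion=[{"dp": [-0.0005, 0.0002, -0.005], "rot": [0, 0, 0], "grip": 0.03}, {"dp": [0, 0, -0.003], "rot": [0, 0, 0], "grip": 0.03}])

```text
clock: 19.23
tcp_pos: [0.4733, 0.1869, 0.1413]
orientation: [3.061, 0.705, 0.002]
contact_force: [0.0, 0.2, -1.1]
grip_width: 0.0348
```

```bash
python3 -c "
from h import *
print(dial(grab('top')));err(.473,.1868,.138,26)"
```

```text
((np.float64(50.335786479725044), np.float32(198.63383)), (np.float64(66.99550492479896), np.float32(179.79648)))
t 19.27 tcp [0.4732 0.1868 0.1411] jaw 25.9 F [ 0.9 -1.  -1.5] w 0.0349 j7 -0.47
 dp [-0.0002  0.     -0.0031] rot [0.     0.0012 0.0012]
```

>>> send_rows(motion=[{"dp": [0, 0, -0.006], "rot": [0, 0, 0], "grip": 0.03}])

```text
clock: 19.4
tcp_pos: [0.4735, 0.187, 0.1352]
orientation: [3.061, 0.705, 0.003]
contact_force: [-0.3, -0.3, -2.1]
grip_width: 0.0347
```

```bash
python3 -c "
from h import *
print(dial(grab('top')));err(.473,.1868,.112,26)"
```

```text
((np.float64(50.35213283594393), np.float32(199.03447)), (np.float64(66.9804212343066), np.float32(178.02261)))
t 19.45 tcp [0.4729 0.1865 0.1341] jaw 25.9 F [ 0.1 -0.3 -2.5] w 0.0352 j7 -0.48
 dp [ 0.0001  0.0003 -0.0221] rot [0.0003 0.0005 0.0013]
```

>>> send_rows(motion=[{"dp": [0, 0.0003, -0.007], "rot": [0, 0, 0], "grip": 0.03}, {"dp": [0, 0, -0.007], "rot": [0, 0, 0], "grip": 0.03}, {"dp": [0, 0, -0.006], "rot": [0, 0, 0], "grip": 0.03}])

```text
clock: 19.82
tcp_pos: [0.473, 0.1868, 0.1128]
orientation: [3.061, 0.704, 0.001]
contact_force: [0.1, 0.1, -1.1]
grip_width: 0.0353
```

```bash
python3 -c "
from h import *
print(dial(grab('top')));err(.473,.1868,.102,26)"
```

```text
((np.float64(50.246898441199434), np.float32(200.06326)), (np.float64(67.0031229115478), np.float32(180.08759)))
t 19.88 tcp [0.4726 0.1865 0.1121] jaw 25.9 F [-0.5  0.2 -1.5] w 0.0353 j7 -0.51
 dp [ 0.0004  0.0003 -0.0101] rot [ 0.0006 -0.0005  0.0016]
```

>>> send_rows(motion=[{"dp": [0.0004, 0.0003, -0.005], "rot": [0, 0, 0], "grip": 0.03}, {"dp": [0, 0, -0.005], "rot": [0, 0, 0], "grip": 0.03}])

```text
clock: 20.12
tcp_pos: [0.4732, 0.1869, 0.1016]
orientation: [3.061, 0.704, -0.0]
contact_force: [-0.2, -0.4, 0.3]
grip_width: 0.0351
```

```bash
python3 -c "
from h import *
print(dial(grab('top')));err(.473,.1868,.100,26)"
```

```text
((np.float64(71.66205975167995), np.float32(194.61836)), (np.float64(67.51552516141113), np.float32(177.15302)))
t 20.18 tcp [0.4729 0.1868 0.1011] jaw 25.9 F [ 0.6  0.7 -1.6] w 0.035 j7 -0.53
 dp [ 0.0001  0.     -0.0011] rot [ 0.0006 -0.0008  0.0015]
```

Seated: the pan sank 21°, about 3.7 mm. Releasing and withdrawing.

>>> send_rows(motion=[{"dp": [0, 0, 0], "rot": [0, 0, 0], "grip": 0.05}, {"dp": [0, 0, 0], "rot": [0, 0, 0], "grip": 0.05}, {"dp": [0, 0, 0], "rot": [0, 0, 0], "grip": 0.05}, {"dp": [0, 0, 0.01], "rot": [0, 0, 0], "grip": 0.05}, {"dp": [0, 0, 0.02], "rot": [0, 0, 0], "grip": 0.05}, {"dp": [0, 0, 0.03], "rot": [0, 0, 0], "grip": 0.05}, {"dp": [0, 0, 0.03], "rot": [0, 0, 0], "grip": 0.05}, {"dp": [0, 0, 0.03], "rot": [0, 0, 0], "grip": 0.05}, {"dp": [0, -0.05, 0.02], "rot": [0, 0, 0], "grip": 0.05}, {"dp": [0, -0.06, 0], "rot": [0, 0, 0], "grip": 0.05}, {"dp": [0, -0.06, 0], "rot": [0, 0, 0], "grip": 0.05}, {"dp": [0, -0.05, 0], "rot": [0, 0, 0], "grip": 0.05}, {"dp": [0, 0, 0], "rot": [0, 0, 0], "grip": 0.05}, {"dp": [0, 0, 0], "rot": [0, 0, 0], "grip": 0.05}])

```text
clock: 21.92
tcp_pos: [0.4737, -0.0343, 0.2613]
orientation: [3.056, 0.714, 0.023]
contact_force: [0.3, 0.2, -0.3]
grip_width: 0.0498
```

```bash
python3 - <<'E'
from h import *
f=grab('top');print(dial(f));s=grab('side');err(.47,.0,.2,26);print(dial(grab('top')))
R=lambda im,x,y,w,h,W,H:cv2.resize(im[y:y+h,x:x+w],(W,H),interpolation=cv2.INTER_CUBIC)
cv2.imwrite('pics/z7.png',np.hstack([R(f['img'],180,190,64,96,400,600),np.vstack([R(s['img'],185,165,80,60,400,300),R(s['img'],205,240,100,75,400,300)])])[:,:,::-1])
E
```

```text
((np.float64(77.25285344823227), np.float32(189.85556)), (np.float64(67.96684272855418), np.float32(177.56467)))
t 22.02 tcp [ 0.4737 -0.0339  0.2609] jaw 26.4 F [ 0.2 -0.  -0.1] w 0.0496 j7 0.21
 dp [-0.0037  0.0339 -0.0609] rot [-0.0005  0.0145 -0.0068]
((np.float64(77.25125805336415), np.float32(189.99341)), (np.float64(67.98514293535258), np.float32(178.61865)))
```

View pics/z7.png

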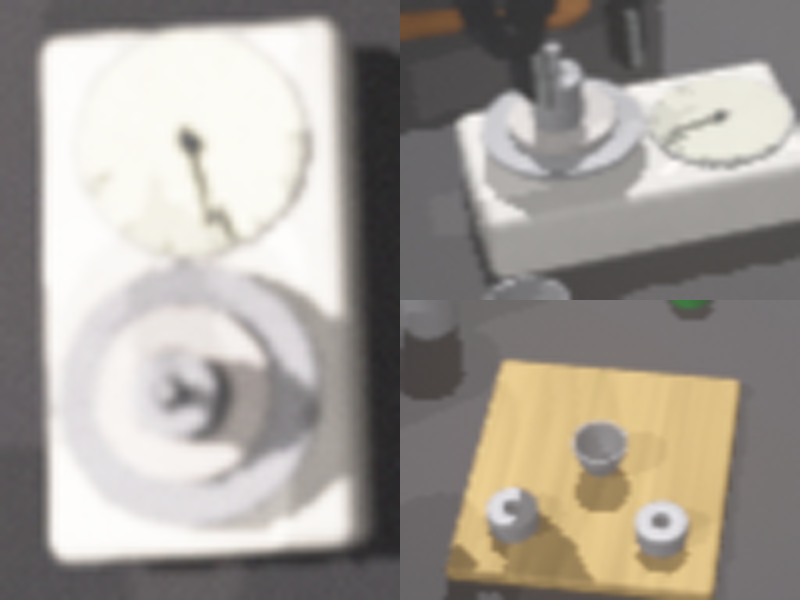

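The final view shows both rings stacked on the post, in top at about (209,252). The untouched pointer is at 77°, just past the broad mark at 67–68°. The two spare weights and the bowl are in place.

```bash
python3 -c "
from h import *
hand_in()"
```

```text
the job is handed in; nothing more can be done
```

I threaded two steel ring weights over the post, one at a time, and handed the job in at about 22 s of the 72 s allowed.

- **Pointer:** untouched, it started at about 0.40 and read about 0.88 after the first weight, still short of the 1.17 mark. After the second it read about 1.33, just past the mark, so two weights is the fewest that reach it. It never went near the end of the dial.
- **Finding the post:** on the first weight I felt for the post with a touch that sank the pan only about 0.8 mm. The second weight went on without touching the post top.
- **Last pictures:** both rings sit stacked on the post. The two spare weights and the bowl are where they were, and the arm is clear of everything. I did not check the other bystanders one by one at the end.
- **Disagreements:** the cameras put the post 1–4 mm from where feeling found it. The grip width read 33–36 mm on the 36 mm rings. Neither affected the result.

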